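# Put the wax knife away in the instrument rack and snap the keeper bar shut

## Task

Pick up the wax knife lying on the bench and lay it in one of the empty places of the sloping instrument rack beside the two carvers, blade uphill, setting the handle right down into the notches of both blue rails before you let go of it. Then swing the hinged keeper bar over the handles and press its red thumb tab down until the bar snaps fully home in its spring catch, without slamming or forcing it. Leave the carvers lying in the rack and the plaster cast, the burner and the lighter where they stand, and take the hand away.

Things in the scene. Friction and masses are not known exactly. Their poses are not given: they have to be found in the camera images.
- cassette: the rack: aluminium tray, 193 mm up the slope by 270 mm across, fixed on a steel-rod easel, sloping 30 degrees, low edge to front right. Origin: on the tray's face midway between its two rails, 55 mm above the bench. x points up the slope, y across it (left when facing the low edge), z square out of the tray. A ledge 26 mm high stands along the low edge, its inner face at x = -60 mm.
- place_mid (a point): middle one of the three empty places: centre point between the two blue rails, at the height of the notch floors; axes as the cassette's. In the cassette's frame y = 14, z = 12 mm. Rails: at x = -32 and +32 mm, 10 wide; notch floors 12 mm above the tray, 18 wide, flaring to 28 between the tooth peaks 11 mm higher. Between the rails it is clear down to the tray: fingers may reach below a handle.
- place_left (a point): the same point of the empty place nearest the catch, at y = 42 mm in the cassette's frame.
- place_right (a point): the same point of the empty place next to the carvers, at y = -14 mm in the cassette's frame (places are 28 mm apart; the carvers lie at y = -42 and -70).
- knife: wax knife: flat-sided wooden handle 110 mm long, 14 wide, 12 high, with a brass ferrule and a thin steel blade, 167 mm over all, about 60 g; lies flat on the bench. Origin: centre of the underside of the handle. Own x points along the handle towards the blade, z up. The butt end of the handle is at x = -55 mm.
- knife_mid (a point): centre of the knife's handle, 6 mm above its underside. Seated, it lies 6 mm above a place's point (z = 18 mm in the cassette's frame) and may slide a few mm down the slope until the butt meets the ledge.
- knife_tip (a point): tip of the knife's blade, 111 mm ahead of the handle's centre.
- keeper (a joint): angle of the keeper bar (rad): 0 = shut on its stop, lying across the handles; 1.57 = standing square out of the tray; 2.0 = open stop. Starts at 1.4 to 1.75. The hinge is stiff (0.16 N m friction): the bar stays where it is left. At about 0.06 the bar meets the spring catch; 10 to 17 N on the tab pushes it past, then it snaps down to 0. Not snapped in, it reads 0.02 or more.
- keeper_tab (a point): centre of the top of the red thumb tab (24 x 24 mm, 5 thick) near the free end of the keeper bar, 212 mm from the hinge axis and 8 mm to the bar's top side. The bar, 12 wide and 5 thick, reaches 29 mm past this point. Shut: x = 0, y = 87, z = 40 mm in the cassette's frame. Pinched across its sides (along the cassette's x) it turns between the pads as it swings; finish by pressing on its top.
- keeper_hinge (a point): point on the keeper's hinge axis, which runs along the cassette's x; at x = 0, y = -125, z = 32 mm in the cassette's frame. As it shuts, the tab moves in an arc of 212 mm radius over the tray towards the cassette's +y. Shut, the bar's blue underside clears seated handles by 2 mm. The stop is hard (gives under 0.002 rad at 25 N on the tab); beyond some 80 N the bar is being forced.
- catch_bead (a point): rounded bead (5 mm radius) of the spring catch at the +y end of the tray, at y = 119, z = 40 mm in the cassette's frame, on a dark steel strip that stands up to z = 57 mm behind it. The bar's nose passes it and snaps in below it.
- carver_a: wax carver with a grey plastic handle 110 by 10 by 10 mm and thin steel tip, loose, lying in one of the two notches nearest the hinge. Origin: centre of the handle's underside, x towards its tip.
- carver_b: the same with a steel handle, in the other of these two notches.
- cast: plaster cast with a pink denture, 56 by 66 by 35 mm, loose on the bench; must not be disturbed. Origin: centre of its underside.
- burner: small round steel spirit burner, 48 mm across, 59 high, loose on the bench; must not be disturbed. Origin: centre of its underside.
- lighter: yellow pocket lighter, 80 by 22 by 11 mm, loose on the bench to the left of the rack; must not be disturbed. Origin: underside, near its middle.
Things that resemble listed ones, but are neither listed nor needed, are in the scene too. What is shaped like the knife but green or purple is not meant.

How it is judged:
On the way, in this order (a step that is already met when the one before it is completed fails the run):
1. the knife is set down in the notches of both rails, blade uphill, while the fingers still hold it (z of knife_mid in the frame of cassette between 0.013 and 0.0225 m and x of knife_mid in the frame of cassette between -0.012 and 0.022 m and y of knife_mid in the frame of cassette between -0.024 and 0.052 m and x of knife_tip in the frame of cassette above 0.08 m and angle between the x axis of knife and the x axis of cassette, either way round below 0.12 rad and contact force between the fingers and knife above 0.5 N), for 0.1 s.
2. the keeper bar is shut in its catch over the seated knife (value of joint keeper below 0.015 rad and z of knife_mid in the frame of cassette below 0.0225 m), for 0.2 s.
At the end, for the whole second after the job is handed in: keeper bar snapped home (within 0.015 rad of shut); knife at rest in an empty place, handle in the notches of both rails (within 4.5 mm of their floor and 0.12 rad of the slope), blade uphill, handle centre 12 mm below to 22 mm above mid-rails; carvers still in their notches (all of step 2 and z of knife_mid in the frame of cassette above 0.013 m and x of knife_mid in the frame of cassette between -0.012 and 0.022 m and y of knife_mid in the frame of cassette between -0.024 and 0.052 m and x of knife_tip in the frame of cassette above 0.08 m and angle between the x axis of knife and the x axis of cassette, either way round below 0.12 rad and linear speed of knife below 0.02 m/s and z of each of carver_a, carver_b in the frame of cassette below 0.018 m); the robot touches nothing.
It fails at once if a carver is lifted or knocked out of its notches (z of any of carver_a, carver_b in the frame of cassette above 0.022 m or distance of any of carver_a, carver_b from where it was at the start of the episode above 0.025 m).
It fails at once if the cast, the burner or the lighter is moved by more than 20 mm or tipped (distance of any of cast, burner, lighter from where it was at the start of the episode above 0.02 m or angle between any of burner, cast's own z axis and vertical above 0.3 rad).
It fails at once if the keeper bar is slammed (shutting faster than 5 rad/s) (velocity of joint keeper below -5 rad/s).
It fails at once if the shut keeper bar is forced more than 0.0045 rad past its stop (about 80 N on the tab) (value of joint keeper below -0.0045 rad).
It also fails if it takes over 64 s, if anything falls off the work surface, if the arm or the gripper's body presses on something with over 40 N, if the wrist force passes 120 N, or if a joint passes its speed limit or range.

## Robot

A 7-joint arm with a two-finger parallel gripper is mounted at the origin on the work surface. World frame = base frame: x ahead of the robot, y to its left, z up, the work surface at z = 0. Lengths are in m, angles in rad, forces in N, time in s.
With the tool pointing down it reaches from about 0.425 to 0.925 m from the base axis. Payload 6.8 kg.
Tool frame: the origin (TCP) lies between the finger pads; the fingertips stand env.tcp_to_tips ahead of it and the grasp point (between the pads) lies 8 mm behind it (env.tcp_to_tips is the distance from the TCP to the fingertips, in m); z points along the fingers, y is the line along which they close (so a half turn about z gives the same grasp; the last joint's range is limited). The gripper opens to 88 mm and grips with 3 to 60 N. Pads are 20 mm wide; open, the fingers measure 115 mm over their backs; the gripper's body (75 mm by 178 mm) begins 61 mm behind the grasp point.
Start: joints at [1.022, 0.477, 0.022, 1.555, -0.011, 1.109, -0.083], TCP at [0.288, -0.61, 0.206] pointing down, gripper open.
Joint ranges: [-2.96, 2.96], [-0.34, 2.1], [-1.41, 1.46], [0.24, 2.44], [-1.37, 4.51], [0.17, 1.92], [-2.96, 2.96]. Speed limits (rad/s): [2.39, 2.39, 3.14, 3.14, 3.14, 3.14, 3.14].

## Interface

Orientations are given as a 3x3 rotation matrix whose columns are the frame's x, y, z axes.
In Python, from cell import env, set_gripper, solver, status, cams, close_job gives the robot as it stands. Calls block until the motion is done:
- env.move_to(position, orientation): joint-space move of the TCP to a pose.
- env.move_l(position, orientation=None, vel=0.15, guard=None): straight line of the TCP; orientation=None keeps the orientation; vel is the mean speed in m/s. With guard (N) it stops when the force on the tool has changed by that much, and returns True; else False.
- env.move_j(angles): joint-space move.
- set_gripper(opening): opening from 0.0 (shut) to 1.0 (fully open); the grip force is fixed at half the most; returns when the fingers have stopped.
- env.pause(seconds).
- solver.solve_ik(position, orientation): joint angles nearest the present ones, or None.
- status.state(): the state.
- cams.get_image(name): name is "scene" or "top" or "wrist"; returns a dict with "pixels" (400x640x3 uint8, red, green, blue), "fx", "fy", "cx", "cy" (pixels), "T" (4x4, takes a point from camera to world coordinates); the wrist camera has in their place "T_tool_cam" (4x4, takes a point from camera to tool coordinates, whose origin is the TCP and whose axes are the flange's). Camera axes: x right, y down, z forward; pixel columns grow to the right and rows downward; lengths in m; the calibration is good to about 2 mm. A picture is of the moment at which its call begins: read the wrist's pose just before it. There is no depth.
A pose or a line that the arm cannot do raises env.Unreachable and nothing moves.
- close_job(): hands the job in; it is judged then, once.
The state is a dict: "clock": time; "joint_positions": joint angles; "dq": joint speeds; "effort": joint torques, N m; "tool_pos": TCP position; "orientation": TCP orientation; "contact_force": force on the tool from outside, world axes, zero at the start; "moment": the same for the moment, N m; "gripper_width": opening from 0.0 (shut) to 1.0 (fully open); "grasp_force": force on a finger pad.
Only numpy, scipy, OpenCV 4.12 (cv2) and the standard library are available. Lean on these libraries where they do the work, as an engineer would, in place of code of your own. Each camera call takes 0.05 s, during which the arm holds its last target. There are 200 camera calls.

## Working session

There is one attempt and no reset: what is moved stays moved. The work goes in short steps, each a Python script; the robot and the scene stay as the last script left them, time stands still between calls to the robot, and variables do not carry over. Pictures are saved under pics/ and viewed, at most 10 in all, crops included, and the job is handed in when it is done.

```bash
ls; mkdir -p pics
python3 - <<'E'
from cell import env,cams,status
import cv2,numpy as np
for n in ["scene","top"]:
    im=cams.get_image(n); cv2.imwrite(f"pics/{n}0.png",im["pixels"][:,:,::-1])
    print(n,[round(im[k],1) for k in("fx","fy","cx","cy")]); print(np.round(im["T"],3))
print(env.tcp_to_tips,status.state()["tool_pos"],np.round(status.state()["orientation"],3))
print(cams.get_image("wrist")["T_tool_cam"])
E
```

```text
pics
scene [512.7, 512.7, 315.3, 197.4]
[[ 4.620e-01  6.340e-01 -6.210e-01  1.625e+00]
 [ 8.870e-01 -3.310e-01  3.220e-01 -6.790e-01]
 [-1.000e-03 -6.990e-01 -7.150e-01  1.380e+00]
 [ 0.000e+00  0.000e+00  0.000e+00  1.000e+00]]
top [374.7, 374.7, 318.5, 199.2]
[[-0.029 -0.991  0.13   0.373]
 [-0.999  0.032  0.021 -0.121]
 [-0.025 -0.13  -0.991  1.2  ]
 [ 0.     0.     0.     1.   ]]
0.011 [ 0.28775293 -0.60996833  0.2050876 ] [[ 0.904  0.427 -0.001]
 [ 0.427 -0.904  0.001]
 [-0.    -0.002 -1.   ]]
[[ 4.50685015e-04 -9.64726127e-01 -2.63255193e-01  7.23641679e-02]
 [ 9.99999781e-01  5.62490161e-04 -3.49334183e-04 -1.70177989e-04]
 [ 4.85090269e-04 -2.63254978e-01  9.64726169e-01 -1.78239590e-01]
 [ 0.00000000e+00  0.00000000e+00  0.00000000e+00  1.00000000e+00]]
```

View pics/scene0.png

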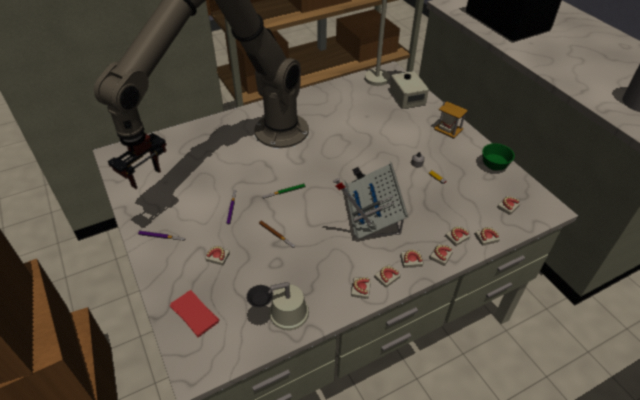

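View pics/top0.png

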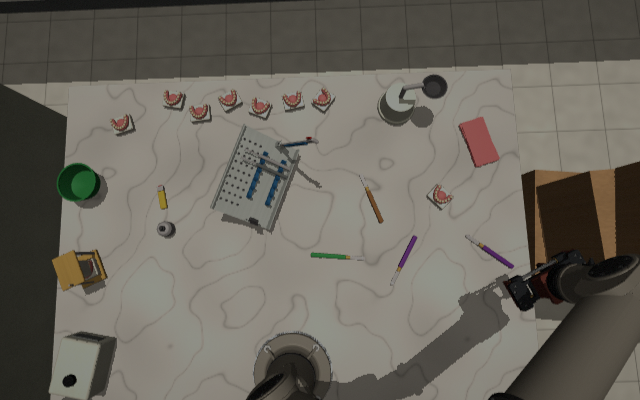

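Knife lookalikes in the top image: green (335,256), purple (404,260), purple (490,250) and brown wood (371,200). The brown one is the knife, blade end (360,176). In the rack, the blue rails are near (258,175) and (275,183), the red tab near (309,140), and uphill is to the left. Next I'll take close wrist views of the knife and the rack.

```bash
cat > h.py <<'E'
from cell import env,set_gripper,solver,status,cams,close_job
import cv2,numpy as np
from scipy.spatial.transform import Rotation as Ro
def cam(n):
    s=status.state(); im=cams.get_image(n)
    if n=="wrist":
        W=np.eye(4); W[:3,:3]=s["orientation"]; W[:3,3]=s["tool_pos"]; im["T"]=W@im["T_tool_cam"]
    return im
def ray(im,uv):
    uv=np.atleast_2d(uv).astype(float)
    d=np.c_[(uv[:,0]-im["cx"])/im["fx"],(uv[:,1]-im["cy"])/im["fy"],np.ones(len(uv))]@im["T"][:3,:3].T
    return im["T"][:3,3],d
def onz(im,uv,z):
    o,d=ray(im,uv); return o+d*((z-o[2])/d[:,2])[:,None]
def proj(im,p):
    q=(np.atleast_2d(p)-im["T"][:3,3])@im["T"][:3,:3]
    return np.c_[q[:,0]/q[:,2]*im["fx"]+im["cx"],q[:,1]/q[:,2]*im["fy"]+im["cy"]]
def down(yaw):
    c,s=np.cos(yaw),np.sin(yaw); return np.array([[c,s,0],[s,-c,0],[0,0,-1.]])
def save(im,n): cv2.imwrite(f"pics/{n}.png",im["pixels"][:,:,::-1])
E
cat > pk.py <<'E'
import pickle
from h import *
im=cam("top"); print(onz(im,[[371,200],[360,176],[381,221],[258,178],[309,140]],0.01).round(3))
env.move_to([0.52,-0.28,0.22],down(0.44)); a=cam("wrist"); save(a,"knife")
env.move_to([0.50,-0.02,0.42],down(0.44)); b=cam("wrist"); save(b,"rack")
pickle.dump((a,b,im),open("v.pkl","wb")); print(a["fx"],status.state()["clock"])
E
python3 pk.py
```

```text
[[ 0.521 -0.263  0.01 ]
 [ 0.6   -0.231  0.01 ]
 [ 0.453 -0.291  0.01 ]
 [ 0.605  0.099  0.01 ]
 [ 0.726 -0.07   0.01 ]]
281.30038489734704 3.0417
```

View pics/knife.png

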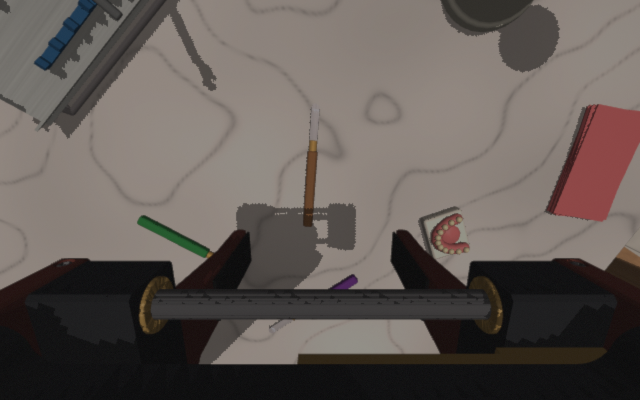

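View pics/rack.png

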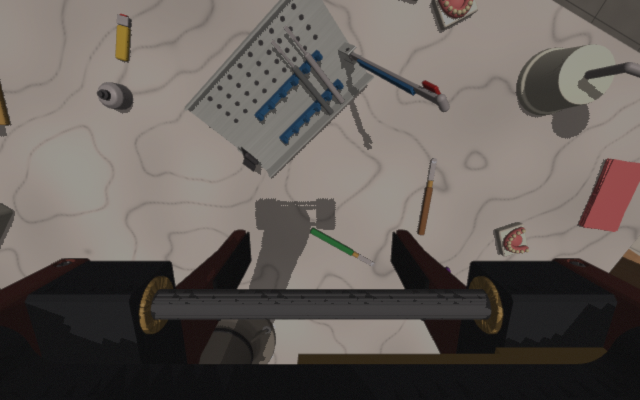

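The knife view shows the brown handle from butt (308,226) to ferrule (312,142), with the blade tip at (316,108), so the choice is confirmed. In the rack view, rail one runs (258,120)-(320,52), rail two (283,142)-(342,85), the bar goes from the hinge (347,50) to the tab (430,88), and the catch is at (250,160). Next I'll measure.

```bash
cat > m1.py <<'E'
import pickle
from h import *
from scipy.optimize import least_squares
a,b,t=pickle.load(open("v.pkl","rb"))
hsv=cv2.cvtColor(a["pixels"],cv2.COLOR_RGB2HSV)
m=cv2.inRange(hsv,(5,100,40),(20,255,220)); m[240:]=0; m[:, :250]=0; m[:,380:]=0
v,u=np.nonzero(m); P=onz(a,np.c_[u,v],0.011); c,wh,ang=cv2.minAreaRect((P[:,:2]*1000).astype(np.float32))
print("knife mm",np.round(c),np.round(wh),ang,len(P))
print("tip,butt",onz(a,[[316,108],[308,226]],0.008).round(4))
hsv=cv2.cvtColor(b["pixels"],cv2.COLOR_RGB2HSV); m=cv2.inRange(hsv,(95,120,50),(120,255,255))
n,l,st,ce=cv2.connectedComponentsWithStats(m)
for i in range(1,n):
    if st[i,4]>60:
        v,u=np.nonzero(l==i); q=np.c_[u,v].astype(np.float32); print(i,st[i],ce[i].round(1),cv2.boxPoints(cv2.minAreaRect(q)).round(1).tolist())
def frame(p):
    X=Ro.from_euler("z",p[2])*Ro.from_euler("y",-np.pi/6); return X.as_matrix(),np.array([p[0],p[1],.055])
def f(p,loc,px,im):
    R,o=frame(p); return (proj(im,o+loc@R.T)-px).ravel()
loc=np.array([[37,-84,20],[37,56,20],[-37,-84,20],[-37,56,20]])/1000.
E
python3 m1.py
python3 - <<'E'
import cv2
im=cv2.imread('pics/rack.png')[0:190,180:460]
cv2.imwrite('pics/rackc.png',cv2.resize(im,None,fx=2.8,fy=2.8,interpolation=cv2.INTER_CUBIC))
E
```

```text
knife mm [ 507. -271.] [122.  12.] 20.84288215637207 726
tip,butt [[ 0.6036 -0.2353  0.008 ]
 [ 0.4493 -0.2938  0.008 ]]
2 [357  59  58  36 208] [387.9  76.3] [[356.6000061035156, 60.599998474121094], [359.3999938964844, 55.900001525878906], [415.79998779296875, 89.30000305175781], [413.0, 94.0]]
3 [300  62  11  11  84] [305.1  67.4] [[299.0, 68.0], [306.0, 61.0], [312.5, 67.5], [305.5, 74.5]]
4 [256  74  43  47 437] [276.7  96.8] [[254.3000030517578, 114.5], [293.6000061035156, 73.5999984741211], [300.1000061035156, 79.80000305175781], [260.79998779296875, 120.69999694824219]]
6 [322  90  10  10  72] [327.1  95.1] [[321.5, 95.5], [327.5, 89.5], [333.5, 95.5], [327.5, 101.5]]
7 [280 102  41  41 372] [300.1 121.5] [[279.5, 137.5], [316.5, 100.5], [322.5, 106.5], [285.5, 143.5]]
```

View pics/rackc.png

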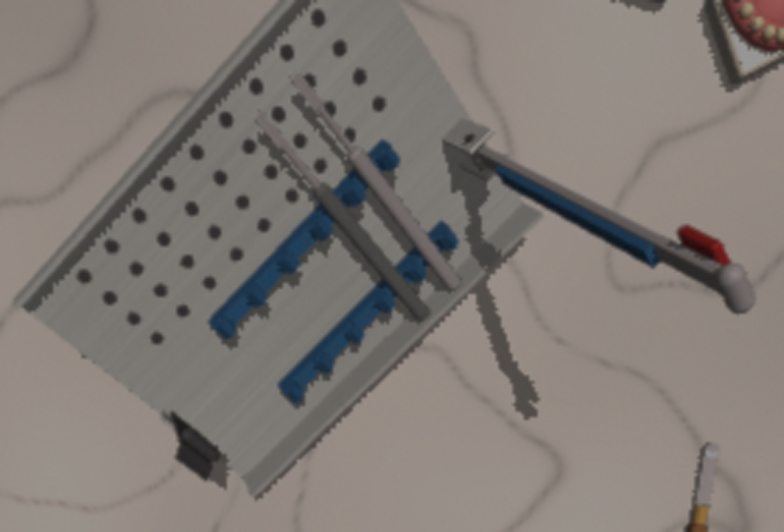

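```bash
cat > m2.py <<'E'
from m1 import *
px=np.array([[318,56],[259.6,118],[339,84.3],[284.6,140]])
def g(p):
    h=p[3]; L=np.array([[.032,-.014-h,.014],[.032,-.014+h,.014],[-.032,-.014-h,.014],[-.032,-.014+h,.014]]); return f(p,L,px,b)
s=least_squares(g,[.6,.08,1.2,.07]); print(s.x.round(4),s.fun.round(1))
R,o=frame(s.x)
C=np.array([[0,-125,32],[0,119,40],[-60,-135,0],[-60,135,0]])/1e3
print((proj(b,o+C@R.T)-[180,0]).round(0)*2.8)
print(proj(t,o+C@R.T).round(0))
Rp=np.c_[R[:,0],-R[:,1],-R[:,2]]
p=o+R@[0.0,.04,.12]
env.move_to(p+R[:,2]*.1,Rp); env.move_l(p); c=cam("wrist"); save(c,"rack2"); pickle.dump((c,s.x),open("v2.pkl","wb"))
print(status.state()["joint_positions"],status.state()["clock"])
E
python3 m2.py | tail -20
```

```text
knife mm [ 507. -271.] [122.  12.] 20.84288215637207 726
tip,butt [[ 0.6036 -0.2353  0.008 ]
 [ 0.4493 -0.2938  0.008 ]]
2 [357  59  58  36 208] [387.9  76.3] [[356.6000061035156, 60.599998474121094], [359.3999938964844, 55.900001525878906], [415.79998779296875, 89.30000305175781], [413.0, 94.0]]
3 [300  62  11  11  84] [305.1  67.4] [[299.0, 68.0], [306.0, 61.0], [312.5, 67.5], [305.5, 74.5]]
4 [256  74  43  47 437] [276.7  96.8] [[254.3000030517578, 114.5], [293.6000061035156, 73.5999984741211], [300.1000061035156, 79.80000305175781], [260.79998779296875, 120.69999694824219]]
6 [322  90  10  10  72] [327.1  95.1] [[321.5, 95.5], [327.5, 89.5], [333.5, 95.5], [327.5, 101.5]]
7 [280 102  41  41 372] [300.1 121.5] [[279.5, 137.5], [316.5, 100.5], [322.5, 106.5], [285.5, 143.5]]
[0.5787 0.0726 1.2051 0.0707] [-0.3 -0.2 -0.  -0.2  0.3  0.2  0.   0.3]
[[478.8 154. ]
 [201.6 448. ]
 [515.2 207.2]
 [240.8 484.4]]
[[281. 146.]
 [254. 221.]
 [295. 151.]
 [266. 230.]]
[ 0.25213543  0.27975426 -0.11353777  2.10168658 -0.71782172  0.77456068
  0.30591316] 5.2333
```

View pics/rack2.png

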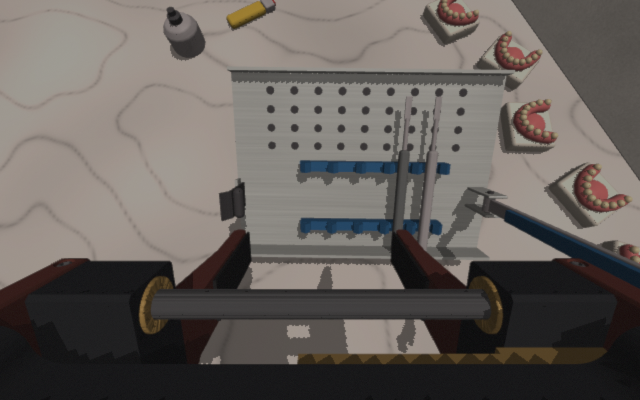

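The square-on view shows the upper rail from (300,167) to (449,169), the lower rail from (301,226) to (441,227), the catch at (232,200), the hinge bracket at (487,197), and the carvers at columns ~400 and ~430. I'll refine the fit, pick up the knife and bring it above place_left.

```bash
sed -i 's/^px=/px=px0=/' m2.py; sed -i '/^print("knife\|^print("tip/d; s/; print(i,st.*$//' m1.py
cat > m3.py <<'E'
import pickle
from m1 import frame,f,b
from h import *
from scipy.optimize import least_squares
c,x0=pickle.load(open("v2.pkl","rb"))
pb=np.array([[318,56],[259.6,118],[339,84.3],[284.6,140]]); pc=np.array([[449,168],[300,168],[441,227],[301,227]])
def L(h): return np.array([[.032,-.014-h,.014],[.032,-.014+h,.014],[-.032,-.014-h,.014],[-.032,-.014+h,.014]])
print("pred c",(f(x0,L(x0[3]),pc,c)).round(1))
s=least_squares(lambda p:np.r_[f(p,L(p[3]),pb,b),f(p,L(p[3]),pc,c)],x0); print(s.x.round(4),s.fun.round(1))
R,o=frame(s.x); H=np.array([[0,-125,32],[0,119,40]])/1e3
print(proj(c,o+H@R.T).round())
np.savez("rack.npz",R=R,o=o)
E
python3 m3.py
```

```text
pred c [-6.3  0.   3.2 -0.  -5.1  0.5  3.2  0.4]
[0.5795 0.0724 1.2029 0.0741] [ 1.6 -2.1 -1.1  0.7  2.  -1.5 -1.   1.2 -2.   0.1  0.8 -0.2 -1.2  0.6
  0.8  0.2]
[[489. 203.]
 [238. 205.]]
```

```bash
cat > pick.py <<'E'
from h import *
import pickle
r=np.load("rack.npz"); R,o=r["R"],r["o"]
R0=down(.364); p=np.array([.5014,-.2731,0])
st=status.state()["tool_pos"]; env.move_l(st+R[:,2]*.12)
env.move_to(p+[0,0,.12],R0); set_gripper(.5)
print("guard",env.move_l(p+[0,0,.0135],vel=.08,guard=12))
set_gripper(0); s=status.state(); print(s["gripper_width"],s["grasp_force"],s["tool_pos"])
env.move_l(p+[0,0,.2],vel=.2); c=cam("wrist"); save(c,"held"); print(s["clock"],status.state()["grasp_force"])
cv2.imwrite("pics/heldc.png",cv2.resize(c["pixels"][90:290,200:440,::-1],None,fx=2.5,fy=2.5)); pickle.dump(c,open("v3.pkl","wb"))
E
python3 pick.py
```

```text
guard False
0.005727405191097816 0.0 [ 0.50138963 -0.27309282  0.01347948]
10.3417 0.0
```

View pics/heldc.png

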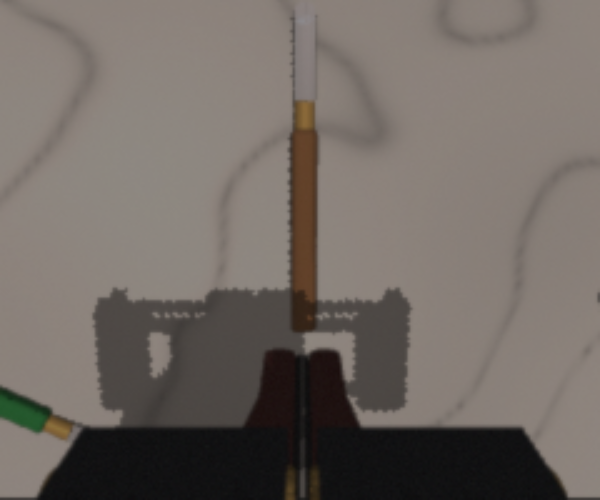

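The hand came up empty. The knife is still on the bench, lined up under the closed fingers at crop column 303. I'll re-measure it before retrying, closing in steps.

```bash
cat > pick2.py <<'E'
from h import *
import pickle
c=pickle.load(open("v3.pkl","rb"))
hsv=cv2.cvtColor(c["pixels"],cv2.COLOR_RGB2HSV)
m=cv2.inRange(hsv,(5,100,40),(20,255,220)); m[230:]=0; m[:, :290]=0; m[:,360:]=0
v,u=np.nonzero(m); P=onz(c,np.c_[u,v],0.011); q,wh,ang=cv2.minAreaRect((P[:,:2]*1000).astype(np.float32))
print("knife mm",np.round(q,1),np.round(wh),ang)
print("z axis tip projection",proj(c,status.state()["tool_pos"]-[0,0,env.tcp_to_tips]).round(0))
p=np.array([.5014,-.2731,0])
set_gripper(.5); print(env.move_l(p+[0,0,.0118],vel=.08,guard=12)); s=status.state(); print(s["tool_pos"],s["contact_force"].round(1) if hasattr(s["contact_force"],"round") else s["contact_force"])
w=cam("wrist")["pixels"]
for g in (.3,.2,.17,.15,.12,0):
    set_gripper(g); s=status.state(); print(g,round(s["gripper_width"],3),s["grasp_force"],np.round(s["contact_force"],1),s["tool_pos"][2])
save(cam("wrist"),"low"); cv2.imwrite("pics/lowc.png",cv2.resize(np.hstack([w[90:290,220:420,::-1],cv2.imread("pics/low.png")[90:290,220:420]]),None,fx=2,fy=2))
print(s["clock"])
E
python3 pick2.py
```

```text
knife mm [ 506.8 -270.9] [121.  12.] 20.696928024291992
z axis tip projection [[321. 231.]]
False
[ 0.50161368 -0.27318065  0.01209437] [ 0.5 -0.1 -0.4]
0.3 0.299 0.0 [ 0.1 -0.9 -0.1] 0.011794172103936372
0.2 0.198 0.0 [-0.7 -1.  -0.8] 0.011806589077397123
0.17 0.169 0.0 [ 0.3  0.2 -0.2] 0.011786401796578604
0.15 0.151 0.0 [-0.6  1.4  0.4] 0.011801981581295251
0.12 0.12 0.0 [ 0.2 -0.8  0. ] 0.011805507875564468
0 0.006 0.0 [-0.9  0.8 -0.3] 0.011807546088842207
16.9333
```

View pics/lowc.png

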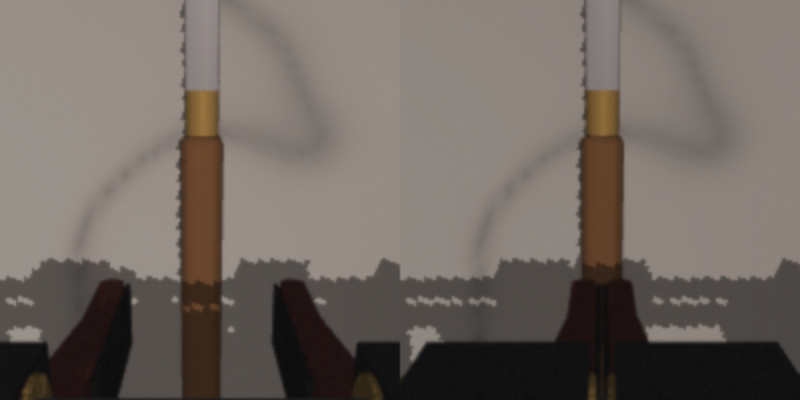

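The fingers closed over the top of the handle, tips at (320,230), without touching it. The knife is still in place and its ferrule is at (321,158). I'll check the height by triangulating from the high and low views.

```bash
cat > tri.py <<'E'
from h import *
import pickle
c=pickle.load(open("v3.pkl","rb")); l=cam("wrist")
print(l["cx"],l["cy"],c["T"][:3,3],l["T"][:3,3],status.state()["tool_pos"],env.tcp_to_tips)
def mid(A,B):
    (o1,d1),(o2,d2)=A,B; d1=d1[0];d2=d2[0]
    t=np.linalg.lstsq(np.c_[d1,-d2],o2-o1,rcond=None)[0]; x,y=o1+t[0]*d1,o2+t[1]*d2; return (x+y)/2,np.linalg.norm(x-y)
print(mid(ray(c,[321.5,142]),ray(l,[321,158])), onz(c,[321.5,142],.011),onz(l,[321,158],.011))
hsv=cv2.cvtColor(l["pixels"],cv2.COLOR_RGB2HSV)
for n,im in(("hi",c),("lo",l)):
    P=im["pixels"][100:240,321].astype(int); d=np.abs(np.diff(P,axis=0)).sum(1); k=np.argsort(d)[-8:]; print(n,sorted((int(i)+100,int(d[i])) for i in k))
E
python3 tri.py
```

```text
320.54602963733834 203.5425152224447 [ 0.56851382 -0.24683405  0.37695617] [ 0.56896305 -0.24713697  0.19004514] [ 0.5013776  -0.27309372  0.0118083 ] 0.011
(array([ 0.55024341, -0.25444561,  0.00094974]), np.float64(0.00012341067759783818)) [[ 0.55071065 -0.25418594  0.011     ]] [[ 0.55125888 -0.25411186  0.011     ]]
hi [(129, 69), (205, 57), (222, 125), (223, 103), (224, 86), (227, 90), (228, 87), (231, 104)]
lo [(134, 60), (135, 17), (156, 13), (157, 103), (221, 69), (222, 16), (231, 32), (232, 11)]
```

Run:
```python
from h import *
p=np.array([.5014,-.2731,0])
print(env.move_l(p+[0,0,-.015],vel=.03,guard=6)); s=status.state(); print(s["tool_pos"],np.round(s["contact_force"],1),s["clock"])
```

```text
True
[ 0.50137475 -0.27305755 -0.00429469] [-1.   1.1  7.4] 17.625
```

The handle top (z = 12 mm) was touched at TCP z ≈ -4 mm. So the real fingertips are about 16 mm short of the reported TCP, not 11 mm ahead of it, and the images agree. I'll confirm by touching the bench with the fingers open, back off 2 mm and grasp.

```bash
cat > pick3.py <<'E'
from h import *
p=np.array([.5014,-.2731,0])
env.move_l(p+[0,0,.03],vel=.15); set_gripper(.5)
env.move_l(p+[0,0,-.008],vel=.1)
print(env.move_l(p+[0,0,-.022],vel=.02,guard=6)); s=status.state(); z=s["tool_pos"][2]; print(z,np.round(s["contact_force"],1))
env.move_l(p+[0,0,z+.002],vel=.05); set_gripper(0); s=status.state(); print(s["tool_pos"],s["gripper_width"],s["grasp_force"])
if s["gripper_width"]>.1:
    env.move_l(p+[0,0,.16],vel=.2); s=status.state(); print(s["gripper_width"],s["grasp_force"],s["contact_force"])
    c=cam("wrist"); save(c,"held2"); cv2.imwrite("pics/held2c.png",cv2.resize(c["pixels"][90:290,200:440,::-1],None,fx=2.5,fy=2.5)); import pickle; pickle.dump(c,open("v4.pkl","wb"))
print(s["clock"])
E
python3 pick3.py
```

```text
True
-0.016276151284205786 [-1.3  0.5  5.7]
[ 0.50132204 -0.27306337 -0.01435448] 0.1563061711512764 29.99865174293518
0.15736520036246143 29.998595416545868 [ 0.03007472 -0.07258378 -1.41892253]
21.7083
```

The knife is held (13.8 mm between pads, 30 N). The bench touch confirms the tips lie 16 mm behind the reported TCP along the tool axis. Next I'll compute the keeper angle from the red tab and check the knife's pose in hand.

```bash
cat > keep.py <<'E'
from h import *
import pickle
from scipy.optimize import minimize_scalar
r=np.load("rack.npz"); R,o=r["R"],r["o"]
def tab(th,rr=.212,off=.008): return o+R@[0,-.125+rr*np.cos(th)-off*np.sin(th),.032+rr*np.sin(th)+off*np.cos(th)]
def red(im,box):
    h=cv2.cvtColor(im["pixels"],cv2.COLOR_RGB2HSV); m=cv2.inRange(h,(0,150,60),(6,255,255))|cv2.inRange(h,(174,150,60),(180,255,255))
    k=np.zeros_like(m); x0,y0,x1,y1=box; k[y0:y1,x0:x1]=255; v,u=np.nonzero(m&k); return np.array([u.mean(),v.mean()]),len(u)
def theta(im,box):
    q,n=red(im,box); f=lambda t:np.hypot(*(proj(im,tab(t))[0]-q)); s=minimize_scalar(f,bounds=(0,2.1),method="bounded"); return q.round(1),n,round(s.x,3),round(s.fun,1)
if __name__=="__main__":
    a,b,t=pickle.load(open("v.pkl","rb"))
    print(theta(b,(410,70,460,115)),theta(t,(290,125,325,150)))
    c=pickle.load(open("v4.pkl","rb")); h=cv2.cvtColor(c["pixels"],cv2.COLOR_RGB2HSV)
    m=cv2.inRange(h,(5,100,40),(20,255,220)); m[235:]=0; m[:,:285]=0; m[:,360:]=0
    v,u=np.nonzero(m); T=c["T_tool_cam"]; d=np.c_[(u-c["cx"])/c["fx"],(v-c["cy"])/c["fy"],np.ones(len(u))]@T[:3,:3].T
    P=T[:3,3]+d*((-.026-T[2,3])/d[:,2])[:,None]; k=P[:,0]<.068
    print("brown tool x",P[:,0].min(),P[:,0].max(),"y fit",np.polyfit(P[:,0],P[:,1],1))
E
python3 keep.py
```

```text
(array([431.6,  86.6]), 73, np.float64(1.539), np.float64(4.0)) (array([308.5, 137.3]), 6, np.float64(1.541), np.float64(3.0))
brown tool x 0.012546108452955118 0.06766461122968373 y fit [ 0.00161729 -0.00046503]
```

```bash
cat > place.py <<'E'
from h import *
r=np.load("rack.npz"); R,o=r["R"],r["o"]
Rp=np.c_[R[:,0],-R[:,1],-R[:,2]]
P=lambda x,y,z:o+R@[x,y,z]
loc=lambda:((np.array(status.state()["tool_pos"])-o)@R*1000).round(1)
if __name__=="__main__":
    env.move_to(P(.006,.014,.12),Rp); env.move_l(P(.006,.014,.03),vel=.12)
    c=cam("wrist"); save(c,"pre"); cv2.imwrite("pics/prec.png",cv2.resize(c["pixels"][60:290,180:480,::-1],None,fx=2.5,fy=2.5))
    print(loc(),status.state()["clock"],status.state()["contact_force"])
E
python3 place.py
```

```text
[ 5.9 13.3 30.7] 23.8083 [-0.10145824 -0.38859201 -1.74478277]
```

View pics/prec.png

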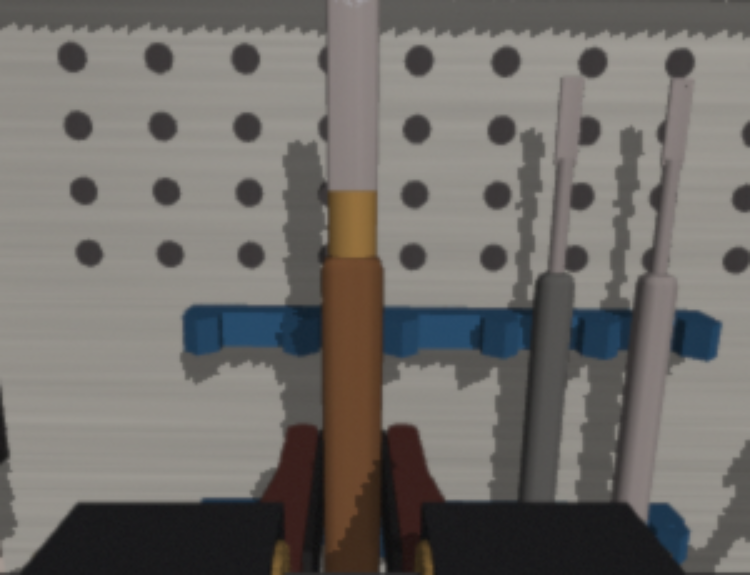

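The handle, at column 352, sits midway between the teeth at 302 and 402, so it is centred over place_mid; the carvers are at 545 and 650. Lowering under guard.

Run:
```python
from place import *
P2=lambda z:P(.006,.014,z)
env.move_l(P2(.008),vel=.06)
print(env.move_l(P2(-.007),vel=.02,guard=7)); s=status.state(); print(loc(),np.round(s["contact_force"],1),s["grasp_force"],s["clock"])
```

```text
True
[ 6.  14.  -2.8] [-1.6 -0.4  5.9] 30.00251054763794 24.8917
```

Contact came at the expected depth, so the knife is seated while held. Next I'll release, retract and check the keeper sweep poses for reachability.

Run:
```python
from place import *
env.pause(.3); set_gripper(.35); print(status.state()["gripper_width"])
env.move_l(P(.006,.014,.12),vel=.12); c=cam("wrist"); save(c,"post"); cv2.imwrite("pics/postc.png",cv2.resize(c["pixels"][60:290,180:480,::-1],None,fx=2.5,fy=2.5))
env.move_l(P(.006,.04,.33),vel=.25); set_gripper(0)
for n,Rk in(("-y",np.c_[-R[:,1],-R[:,0],-R[:,2]]),("+y",np.c_[R[:,1],R[:,0],-R[:,2]]),("p",Rp)):
    for q in((0,.04,.33),(0,-.155,.33),(0,-.155,.228),(0,-.03,.18),(0,.087,.03)):
        j=solver.solve_ik(P(*q),Rk); print(n,q,None if j is None else np.round(j,2))
print(status.state()["clock"])
```

```text
0.3545124940937355
-y (0, 0.04, 0.33) [ 0.43  0.07 -0.06  1.89 -0.55  1.23 -1.37]
-y (0, -0.155, 0.33) [ 0.36  0.41  0.02  1.45 -0.55  1.32 -1.41]
-y (0, -0.155, 0.228) [ 0.3   0.47 -0.    1.57 -0.58  1.13 -1.38]
-y (0, -0.03, 0.18) [ 0.31  0.31 -0.08  1.91 -0.62  0.94 -1.33]
-y (0, 0.087, 0.03) [ 0.27  0.38 -0.28  2.23 -0.87  0.52 -1.16]
+y (0, 0.04, 0.33) [ 0.55  0.08 -0.19  1.88 -0.54  1.23  1.77]
+y (0, -0.155, 0.33) [ 0.54  0.43 -0.24  1.44 -0.44  1.29  1.65]
+y (0, -0.155, 0.228) [ 0.49  0.49 -0.28  1.55 -0.44  1.09  1.65]
+y (0, -0.03, 0.18) [ 0.48  0.33 -0.3   1.89 -0.54  0.91  1.74]
+y (0, 0.087, 0.03) [ 0.4   0.4  -0.43  2.22 -0.76  0.48  1.88]
p (0, 0.04, 0.33) [ 0.49  0.08 -0.13  1.89 -0.55  1.23  0.2 ]
p (0, -0.155, 0.33) [ 0.45  0.42 -0.11  1.45 -0.5   1.3   0.12]
p (0, -0.155, 0.228) [ 0.4   0.48 -0.15  1.56 -0.51  1.11  0.13]
p (0, -0.03, 0.18) [ 0.4   0.32 -0.2   1.9  -0.58  0.93  0.2 ]
p (0, 0.087, 0.03) [ 0.32  0.38 -0.34  2.23 -0.82  0.5   0.37]
28.5417
```

View pics/postc.png

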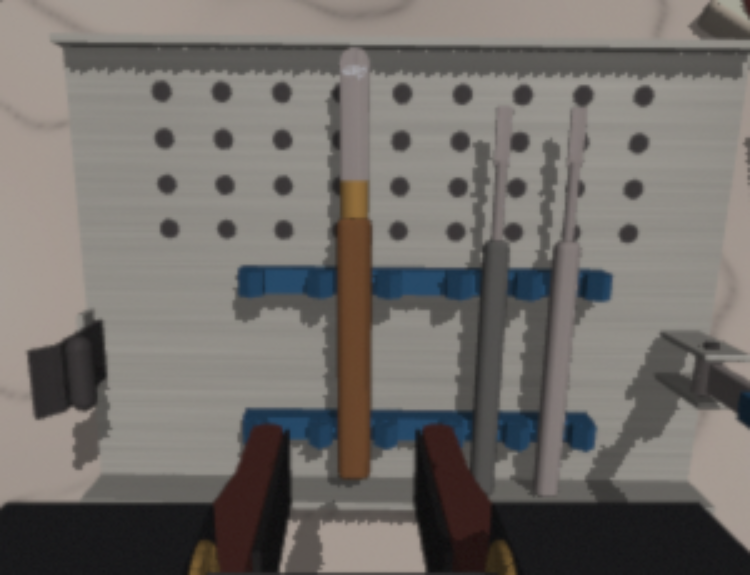

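The knife lies straight in the middle place, handle at column 354, with both carvers untouched. Next I'll go behind the upright bar with closed fingers and sweep it over under guard.

```bash
cat > sweep.py <<'E'
from place import *
Rk=np.c_[-R[:,1],-R[:,0],-R[:,2]]
def tcp(th,adv=0.):   # tip's +y corner on the tab's top; tips 16 mm behind TCP, half width 10
    rr=.212+.008*np.clip((1.5-th)/1.3,0,1); off=.008-adv
    y=-.125+rr*np.cos(th)-off*np.sin(th)-.010; z=.032+rr*np.sin(th)+off*np.cos(th)-.016
    return P(0,y,z)
if __name__=="__main__":
    env.move_to(P(0,.04,.33),Rk); env.move_l(P(0,-.153,.33),vel=.25)
    print(env.move_l(P(0,-.153,.228),vel=.12,guard=6),loc())
    g=False
    for th in np.r_[1.54,np.arange(1.4,.15,-.12)]:
        g=env.move_l(tcp(th),vel=.12,guard=12)
        s=status.state(); print(round(th,2),g,np.round(R.T@s["contact_force"],1),round(s["clock"],2))
        if g: break
E
python3 sweep.py
```

```text
False [-1.000e-01 -1.536e+02  2.290e+02]
1.54 False [-0.  -0.9 -0.2] 32.14
1.4 False [-0.8 -1.  -0.4] 32.54
1.28 False [ 1.  -0.1 -0. ] 32.91
1.16 False [0.2 0.4 0.6] 33.27
1.04 False [ 0.7 -0.   0.5] 33.64
0.92 False [0.1 0.2 1.1] 34.01
0.8 False [ 0.5  0.1 -0.6] 34.38
0.68 False [0.9 0.6 0.3] 34.74
0.56 False [0.2 0.4 0.3] 35.11
0.44 False [ 0.1 -0.1 -0.2] 35.48
0.32 False [-0.  -0.2  0.1] 35.84
0.2 False [ 0.1 -0.4  1. ] 36.21
```

Run:
```python
from sweep import *; from keep import tab,red
full=(0,0,640,400)
for n in("top","scene","wrist"):
    im=cam(n); h=cv2.cvtColor(im["pixels"],cv2.COLOR_RGB2HSV); m=cv2.inRange(h,(0,150,60),(6,255,255))|cv2.inRange(h,(174,150,60),(180,255,255))
    k,l,st,ce=cv2.connectedComponentsWithStats(m)
    print(n,{t:proj(im,tab(t))[0].round(0).tolist() for t in(.1,.2,.4,.8,1.2,1.54)},[(ce[i].round(0).tolist(),int(st[i,4])) for i in range(1,k) if st[i,4]>3 and (n!="top" or st[i,0]<340)][:14])
```

```text
top {0.1: [260.0, 210.0], 0.2: [263.0, 210.0], 0.4: [269.0, 206.0], 0.8: [284.0, 190.0], 1.2: [300.0, 164.0], 1.54: [311.0, 138.0]} [([276.0, 199.0], 20), ([273.0, 204.0], 4), ([259.0, 207.0], 11), ([270.0, 215.0], 33)]
scene {0.1: [355.0, 175.0], 0.2: [353.0, 173.0], 0.4: [348.0, 169.0], 0.8: [342.0, 166.0], 1.2: [339.0, 174.0], 1.54: [340.0, 187.0]} [([511.0, 201.0], 33), ([459.0, 232.0], 44), ([489.0, 233.0], 50), ([216.0, 252.0], 54), ([443.0, 250.0], 40), ([413.0, 256.0], 59), ([388.0, 272.0], 54), ([361.0, 284.0], 45), ([194.0, 313.0], 1045)]
wrist {0.1: [321.0, 242.0], 0.2: [321.0, 250.0], 0.4: [321.0, 258.0], 0.8: [322.0, 182.0], 1.2: [297.0, 7047.0], 1.54: [319.0, 1320.0]} [([303.0, 238.0], 52)]
```

The red tab now shows in the top view at (259,207), which fits about 0.2 rad, so the bar followed the fingers. Now the slow press on the tab.

```bash
cat > press.py <<'E'
from sweep import *
print(env.move_l(tcp(.09),vel=.05,guard=12),loc())
for z in np.arange(.0345,.0165,-.002):
    g=env.move_l(P(0,.086,z),vel=.012,guard=28); s=status.state()
    print(g,loc(),np.round(R.T@s["contact_force"],1),round(s["clock"],2))
    if g or (R.T@s["contact_force"])[2]>24: break
E
python3 press.py
```

```text
False [-0.1 83.6 43.5]
False [ 0.  85.5 35.1] [ 0.4  2.1 10.8] 37.94
False [ 0.  85.7 33.1] [-0.7  2.1 10. ] 38.26
False [ 0.  85.9 30.7] [0.7 1.5 4.9] 38.58
False [ 0.  86.1 28.4] [ 0.7 -0.6  1.5] 38.89
False [-0.  86.1 26.3] [-0.2 -0.5 -0.1] 39.21
False [-0.  86.1 24.4] [-1.   0.6  0.6] 39.52
False [-0.  85.8 22.8] [-0.1  0.9  5.3] 39.84
True [-0.1 85.8 22.6] [ 1.7  3.1 15.4] 40.06
```

The force peaked near 11 N at the catch, dropped away, then rose again on the hard stop at tip height 39 mm, where the shut tab should be. I'll retract and verify.

```bash
cat > fin.py <<'E'
from sweep import *; from keep import theta,tab
env.move_l(P(0,.086,.06),vel=.1); env.move_l(P(0,.03,.24),vel=.25,orientation=Rk)
env.move_to(P(0.0,.05,.22),Rp)
im=cam("wrist"); q=proj(im,tab(0))[0]; x,y=int(q[0]),int(q[1]); print("wrist pred",q.round(1),theta(im,(x-40,y-40,x+40,y+40)))
for th in(0,.03,.06): print(th,proj(im,tab(th))[0].round(1))
h=cv2.cvtColor(im["pixels"],cv2.COLOR_RGB2HSV); m=cv2.inRange(h,(5,120,40),(20,255,220)); v,u=np.nonzero(m[:235]); 
if len(u):
    o_,d=ray(im,np.c_[u,v]); D=d@R; O=(o_-o)@R; L=O+D*((.024-O[2])/D[:,2])[:,None]; k=(abs(L[:,0])<.09)&(abs(L[:,1]-.014)<.03); L=L[k]*1000
    print("knife x",L[:,0].min(),L[:,0].max(),"y",np.median(L[:,1]),"slope",np.polyfit(L[:,0],L[:,1],1)[0],len(L))
t=cam("top"); print("top",proj(t,tab(0))[0].round(1)); s=status.state(); print(s["contact_force"],s["clock"])
E
python3 fin.py
```

```text
wrist pred [292.3 184.6] (array([292.2, 183.1]), 297, np.float64(0.0), np.float64(1.5))
0 [292.3 184.6]
0.03 [292.1 185.6]
0.06 [292.  186.6]
knife x -74.5474323355869 71.87707245187242 y 14.545536925856105 slope -0.0006794898625256887 693
top [257.9 210.4]
[ 0.44714744 -0.34254972  0.55885174] 42.9833
```

```bash
python3 -c "
from cell import close_job
print(close_job())"
```

```text
the job is handed in; nothing more can be done
None
```

I handed the job in with the wax knife seated blade uphill in the middle place, the keeper bar snapped shut over it, and the hand clear; the keeper's shut position is inferred from the press forces and the tab's image position, and no verdict was returned.

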